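Take the specimen kit's pile apart and lay out the station

TASK

The specimen kit stands piled up on the bench. Take the pile apart and lay the station out: the ivory screw cap, same side up, wholly on the small round pad, the red-lidded specimen cup upright in the round dish, the timer face up on the flat rectangular mat, wholly on it and squared up with its long side along the mat's long side, and the little blue rack upright inside the rectangular tray, flat on its floor. Set things down without dropping or toppling any, and leave the reagent bottle and the marker pen where they are.

Things in the scene. Friction and masses are not known exactly. Their poses are not given: they have to be found in the camera images.
- screw_cap: small ivory ribbed screw cap, 22 mm across and 14 mm tall, lying flat at the very top of the pile, on the cup's red lid. Origin: centre of its underside, z up. 12 to 20 g.
- specimen_cup: specimen cup: clear conical cup with a red screw lid (fixed on), 60 mm tall; the lid is 57 mm across and takes up the top 13 mm, the wall below it is at most 50 mm across. Stands on the timer, with the screw cap on its lid. Origin: centre of its underside, z up. 40 to 90 g.
- timer: flat white bench timer with keys and a display on its top face, 58 (x) x 72 (y) x 18 (z) mm, lying face up on the rack, its long side along the rack's. Origin: centre of its underside, z up out of its face. Its 58 mm width stands 1 to 5 mm proud of the rack's 52 mm on either side. 60 to 110 g.
- vial_rack: the small empty blue egg-crate tube rack at the foot of the pile, 52 (x) x 102 (y) x 41 (z) mm, open compartments upward; its long sides are closed between 11 and 41 mm above its underside. Origin: centre of its underside, z up, y along its length. 80 to 170 g.
- cap_pad: small flat round dark rubber pad without a rim, with a thin grey border line, fixed: 54 mm across, 3 mm thick. Origin: centre of its underside.
- cup_dish: round dark steel dish with a low wall, fixed: 74 mm across, 68 mm inside, 12 mm high, floor 3 mm thick. Origin: centre of its underside.
- timer_mat: flat dark rubber mat without a rim, with a thin grey border line, fixed: 86 (x) x 100 (y) x 3 mm. Origin: centre of its underside, y along its long side.
- rack_tray: rectangular grey metal tray, fixed: 78 (x) x 128 (y) mm outside, 72 x 122 mm inside, walls 3 mm thick and 10 mm high, floor 3 mm thick. Origin: centre of its underside, y along its length.
- reagent_bottle: bystander: white reagent bottle with a red screw cap and a red band, 48 mm across and 105 mm tall, loose, upright; origin: centre of its underside. Not to be moved.
- marker_pen: bystander: black marker pen lying on the bench, 12 x 131 x 14 mm, loose; origin: middle of its underside, y along its length. Not to be moved.

How it is judged:
By the outcome, as a careful person would: the job done as asked, in the order asked, and still so for the second after the job is handed in, with the robot touching nothing.
It also fails if it takes over 112 s, if anything falls off the work surface, if the arm or the gripper's body presses on something with over 40 N, if the wrist force passes 120 N, or if a joint passes its speed limit or range.

ROBOT

A 6-joint arm with a two-finger parallel gripper is mounted at the origin on a cart in front of the work surface, level with it; the furniture and walls round the work are solid. World frame = base frame: x ahead of the robot, y to its left, z up, the work surface at z = 0. Lengths are in m, angles in rad, forces in N, time in s.
With the tool pointing down it reaches from about 0.225 to 0.875 m from the base axis. Payload 3.4 kg.
Tool frame: the origin (TCP) lies midway between the tips of the shut fingers; the grasp point (between the pads) lies 19 mm behind it (manip.pinch_z is the distance from the TCP to the grasp point, in m); z points along the fingers, y is the line along which they close (so a half turn about z gives the same grasp; the last joint's range is limited). The gripper opens to 85 mm and grips with 20 to 120 N. Pads are 22 mm wide; open, the fingers measure 114 mm over their backs; the gripper's body (76 mm by 85 mm) begins 54 mm behind the grasp point. The pads swing forward as they close: fully open they stand 13 mm farther back than shut.
Start: joints at [-1.4, 0.276, 1.505, -0, 1.361, -0.121], TCP at [0.165, -0.551, 0.231] pointing down, gripper open.
Joint ranges: [-2.89, 2.89], [-0.75, 2.08], [0.22, 2.7], [-1.18, 4.32], [0.11, 2.71], [-2.7, 2.7]. Speed limits (rad/s): [2.57, 2.57, 3.14, 3.14, 3.14, 3.14].

INTERFACE

Orientations are given as a unit quaternion [w, x, y, z].
In Python, from rig import manip gives the robot as it stands.
- The arm moves only by the tool carry_out, never from a script. Its arguments are lists of equal length, an entry for each row: "delta_pos": the shift along the tool's x, y, z scaled (see below), a list of three; "turn": the turn, a rotation vector about the tool's x, y, z scaled (see below), a list of three; "claw": the closure, from -1 (fully open) to 1 (shut). A call has 1 to 12 rows; each row is the pose to reach, as a shift and turn from the pose commanded when the call began, along the tool's axes at that moment; what a row does not reach only later rows make up. The controller multiplies each number of a shift by 400 mm and each number of a turn by 30 degrees. A row lasts 1/10 s, in which the tool goes at most 50 mm and 8.59 degrees, less where a joint would pass 70% of its speed; a pose out of reach is approached as far as the arm can. A call with a number of a shift or a turn outside -1 to 1 is refused whole. A call with a gripper value outside its range is refused whole. The fingers move at their own pace and stop on an object; "force" is the grip in N (left out, the last holds). Time passes only in rows, so rows that repeat a pose let the fingers close. It gives the time, the measured TCP pose, the force, the opening and the grip force at its end, in the units of the state.
- manip.get_state(): the state, without advancing time (a new reading comes with each control period).
- manip.get_image(name): name is "scene" or "top"; returns a dict with "image" (384x512x3 uint8, red, green, blue), "z_map" (384x512 float32, m along the optical axis (not along the pixel's ray), 0 where there is no reading), "fx", "fy", "cx", "cy" (pixels), "world_to_cam" (4x4, takes a point from world to camera coordinates). Camera axes: x right, y down, z forward; pixel columns grow to the right and rows downward; lengths in m; the calibration is good to about 2 mm. A picture is of the moment at which its call begins.
- manip.sign_off(): hands the job in; it is judged then, once.
Trained networks look in the newest picture that a camera, given by its name, has taken for a name from the list of things; names that differ only in an ending like _2 or _b are one class to them, and where a whole thing is asked for, a point or a joint stands for the part that bears it (a point fixed in the world has none). Each returns a list of dicts, best first, with "score" (0 to 1); they miss things now and then, are a little off and sometimes report something else, mostly with a low value. They report only what shows in the picture. A call takes as long as a camera call.
- manip.spot_in(camera, query): "point" ([x, y, z] in m, in world coordinates, good to about 4 mm: the middle of the surface that is visible of it).
- manip.place_of(camera, query): "point" ([x, y, z] in m, in world coordinates, good to about 4 mm: a listed point, or the origin of a listed thing).
The state is a dict: "clock": time; "qpos": joint angles; "qd": joint speeds; "effort": joint torques, N m; "position": TCP position; "ee_rot": TCP orientation; "contact_force": force on the tool from outside, world axes, zero at the start; "moment": the same for the moment, N m; "width": finger opening in m; "gripper_force": force on a finger pad.
Only numpy, scipy, OpenCV 4.12 (cv2) and the standard library are available. Lean on these libraries where they do the work, as an engineer would, in place of code of your own. Each camera call takes 0.05 s, during which the arm holds its last target. There are 200 camera calls.

## Working session

There is one attempt and no reset: what is moved stays moved. The work goes in short steps, Python scripts to look and compute and a tool call to move; the robot and the scene stay as the last step left them, time stands still between calls to the robot, and variables do not carry over. Pictures are saved under pics/ and viewed, at most 14 in all, crops included, and the job is handed in when it is done.

Besides the shell and the picture viewer there is one more tool, called after "Request:" by a JSON object that holds its "op" and its "data". carry_out: Moves the arm, as the interface text tells. Shifts and turns lie within -1 to 1; 1 stands for 400 mm of shift or 30 degrees of turn. Its arguments: {"type":"object","properties":{"delta_pos":{"type":"array","items":{"type":"array","items":{"type":"number","minimum":-1,"maximum":1}}},"turn":{"type":"array","items":{"type":"array","items":{"type":"number","minimum":-1,"maximum":1}}},"claw":{"type":"array","items":{"type":"number"}},"force":{"type":"number"}},"required":["delta_pos","turn","claw"]}

```bash
ls; mkdir -p pics; python3 - <<'E'
from rig import manip
import cv2,numpy as np
for c in ("scene","top"):
    d=manip.get_image(c); cv2.imwrite(f"pics/{c}0.png",d["image"][:,:,::-1])
    print(c,d["fx"],d["fy"],d["cx"],d["cy"]);print(np.round(d["world_to_cam"],4).tolist())
    for q in "screw_cap specimen_cup timer vial_rack cap_pad cup_dish timer_mat rack_tray reagent_bottle marker_pen".split():
        print(q,[(np.round(r["point"],3).tolist(),round(r["score"],2)) for r in manip.place_of(c,q)[:2]])
s=manip.get_state();print(s, manip.pinch_z)
E
```

```text
pics
scene 483.9148802866184 483.9148802866184 253.42734154093233 201.41225721282373
[[-0.8064, -0.5913, 0.0061, 0.3995], [-0.3798, 0.51, -0.7718, 0.3164], [0.4532, -0.6248, -0.6358, 0.9498], [0.0, 0.0, 0.0, 1.0]]
screw_cap [([0.596, 0.038, 0.114], 0.42), ([0.412, 0.11, -0.002], 0.42)]
specimen_cup [([0.587, 0.048, 0.057], 0.58)]
timer [([0.588, 0.039, 0.038], 0.74), ([0.445, -0.277, 0.001], 0.53)]
vial_rack [([0.589, 0.049, -0.001], 0.81)]
cap_pad [([0.458, 0.216, 0.0], 0.59)]
cup_dish []
timer_mat [([0.479, -0.033, -0.001], 0.62), ([0.626, -0.38, -0.0], 0.15)]
rack_tray [([0.6, -0.158, -0.002], 0.8), ([0.455, 0.22, -0.004], 0.58)]
reagent_bottle [([0.627, -0.381, 0.002], 0.64)]
marker_pen [([0.412, 0.109, -0.006], 0.81)]
top 461.7449551694821 461.7449551694821 254.08506900081082 193.03642282043768
[[0.0283, -0.9996, 0.0013, -0.0979], [-0.9928, -0.0283, -0.1167, 0.5466], [0.1167, 0.002, -0.9932, 1.5157], [0.0, 0.0, 0.0, 1.0]]
screw_cap [([0.592, 0.04, 0.12], 0.42)]
specimen_cup [([0.589, 0.047, 0.059], 0.6)]
timer [([0.592, 0.044, 0.037], 0.72)]
vial_rack [([0.586, 0.048, 0.0], 0.53
[... 276 characters left out ...]
pos': array([-1.40002921e+00,  2.75938107e-01,  1.50489542e+00,  6.26207389e-06,
        1.36069948e+00, -1.21024554e-01]), 'qd': array([-7.10680671e-05, -4.51346060e-04, -8.14571575e-04,  1.66954794e-03,
        1.98028497e-04, -9.13642611e-04]), 'effort': array([ 3.81897789e-04, -4.16673267e+01, -2.46100008e+01, -7.54408939e-05,
        3.62898311e-05,  6.51553052e-06]), 'position': array([ 0.16539963, -0.5507386 ,  0.23130809]), 'ee_rot': array([2.97400753e-05, 9.89376162e-01, 1.45378159e-01, 3.80298083e-06]), 'contact_force': array([-0.49329514, -0.44602234, -0.31920505]), 'moment': array([ 0.01142252, -0.02258033, -0.0283714 ]), 'gripper_force': 0.0, 'width': 0.08527462469029143} 0.0187
```

View pics/scene0.png

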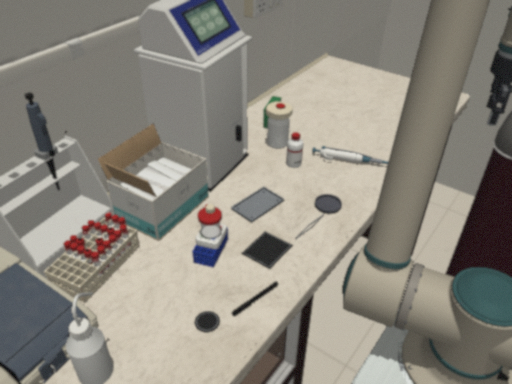

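View pics/top0.png

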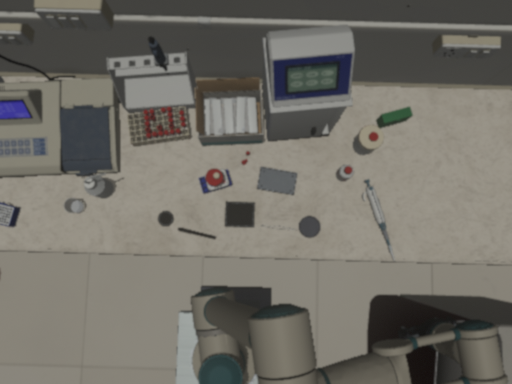

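The scene picture shows the pile at (208,235), pad (207,321), pen (255,298), mat (267,250), tray (258,204), dish (328,204) and bottle (295,150). The top view agrees: pile (215,180), tray (277,181), mat (240,214). Next I rectify both views to measure the angles.

```bash
cat > h.py <<'E'
from rig import manip
import cv2,numpy as np
def rect(d,z,x0,y0,x1,y1,s=3):
    """plan view at height z, s px/mm: row grows with -x, col grows with -y"""
    W=int((y1-y0)*1000*s);H=int((x1-x0)*1000*s)
    v,u=np.mgrid[0:H,0:W].astype(float)
    P=np.stack([x1-v/s/1000,y1-u/s/1000,np.full_like(u,z),np.ones_like(u)],-1)@d["world_to_cam"].T
    mx=d["fx"]*P[...,0]/P[...,2]+d["cx"];my=d["fy"]*P[...,1]/P[...,2]+d["cy"]
    return cv2.remap(d["image"],mx.astype(np.float32),my.astype(np.float32),cv2.INTER_CUBIC)[:,:,::-1].copy()
def cloud(d):
    v,u=np.mgrid[0:384,0:512];z=d["z_map"]
    C=np.stack([(u-d["cx"])/d["fx"]*z,(v-d["cy"])/d["fy"]*z,z],-1)
    T=d["world_to_cam"];P=(C-T[:3,3])@T[:3,:3];P[z<=0]=np.nan
    return P
E
python3 - <<'E'
from h import *
tiles=[]
D={c:manip.get_image(c) for c in("scene","top")}
for c in D:
    r=[]
    for z,cx,cy in((.003,.479,-.033),(.010,.6,-.156),(.059,.59,.045),(.041,.59,.045)):
        im=rect(D[c],z,cx-.075,cy-.075,cx+.075,cy+.075,s=1.333)
        r.append(cv2.resize(im,(200,200)))
    tiles.append(np.hstack(r))
cv2.imwrite("pics/r1.png",cv2.resize(np.vstack(tiles),(800,400)))
for c in D:
    P=cloud(D[c]);I=D[c]["image"].astype(int)
    near=lambda x,y,r:np.hypot(P[...,0]-x,P[...,1]-y)<r
    def fit(name,m):
        q=P[m][:,:2]
        if len(q)<8: print(c,name,"few",len(q));return
        b=cv2.minAreaRect((q*1000).astype(np.float32))
        print(c,name,len(q),"mean",np.round(P[m].mean(0)*1000,1),"rect",[np.round(x,1) for x in b])
    dark=I.sum(2)
    fit("mat",near(.479,-.033,.075)&(dark<260))
    fit("pad",near(.459,.217,.04)&(dark<260))
    fit("dish",near(.445,-.273,.05)&(dark<330))
    fit("tray",near(.6,-.156,.085)&(dark<480)&(P[...,2]<.02))
    fit("timertop",near(.59,.045,.07)&(abs(P[...,2]-.059)<.006)&(I.min(2)>90))
    fit("racktop",near(.59,.045,.08)&(P[...,2]>.008)&(P[...,2]<.047)&(I[...,2]>I[...,0]+40))
    fit("lid",near(.59,.045,.05)&(abs(P[...,2]-.119)<.006)&(I[...,0]>I[...,1]+50))
    fit("cap",near(.59,.045,.05)&(P[...,2]>.126))
E
```

```text
scene mat 1531 mean [ 461.1  -28.  -170.8] rect [array([463.1, -19.3]), array([118.3, 114.3]), np.float64(88.2)]
scene pad 349 mean [456.2 219.2   3.9] rect [array([457.2, 219. ]), array([46.7, 47.6]), np.float64(61.8)]
scene dish 394 mean [ 443.3 -270.3    5.4] rect [array([ 440.7, -268.4]), array([74.3, 72.1]), np.float64(85.5)]
scene tray 1027 mean [ 596.3 -155.2    4.7] rect [array([ 599.8, -159.2]), array([140.9,  91.7]), np.float64(82.1)]
scene timertop 288 mean [575.4  58.3  58.8] rect [array([586.1,  48.1]), array([59. , 70.6]), np.float64(19.8)]
scene racktop 364 mean [567.9  88.6  29.4] rect [array([580.1,  61.1]), array([51.6, 86.9]), np.float64(16.0)]
scene lid 264 mean [580.5  55.6 118.3] rect [array([582.9,  53.6]), array([50.5, 49.4]), np.float64(39.2)]
scene cap 55 mean [587.6  43.3 131.4] rect [array([588.4,  42.4]), array([18.3, 21.2]), np.float64(40.1)]
top mat 688 mean [479.2 -34.2   3.3] rect [array([479.4, -34.8]), array([97.4, 82.4]), np.float64(89.9)]
top pad 170 mean [458.1 216.    2.8] rect [array([458.6, 216.1]), array([48.2, 46. ]), np.float64(5.7)]
top dish 384 mean [ 444.3 -272.2    3.9] rect [array([ 444. , -272.8]), array([71.7, 72.4]), np.float64(2.1)]
top tray 1895 mean [ 599.5 -156.     1.4] rect [array([ 600.7, -156.7]), array([167.8, 165.9]), np.float64(1.5)]
top timertop 104 mean [579.9  32.6  58.4] rect [array([586.7,  42.3]), array([56.2, 72. ]), np.float64(20.0)]
top racktop few 0
top lid 130 mean [584.7  49.2 118.2] rect [array([586.6,  47.3]), array([46. , 47.2]), np.float64(0.4)]
top cap 33 mean [590.   37.6 131.2] rect [array([589.8,  37.4]), array([17.5, 16. ]), np.float64(3.4)]
```

View pics/r1.png

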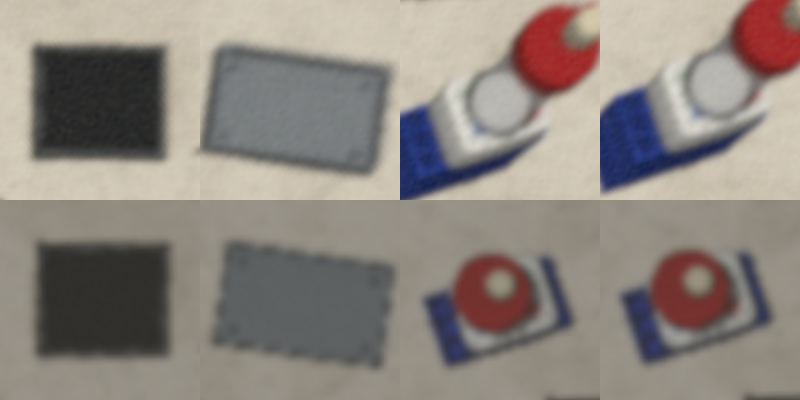

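```bash
cat >> h.py <<'E'
from scipy.spatial.transform import Rotation as R
def plan(x,y,z,yaw=None):
    """shift (units of 400mm) and turn (units of 30deg) to put the TCP at x,y,z with tool-y along yaw deg (mod 180), tool down"""
    s=manip.get_state();q=s["ee_rot"];r=R.from_quat([q[1],q[2],q[3],q[0]])
    M=r.as_matrix();cur=np.degrees(np.arctan2(M[1,1],M[0,1]))
    if yaw is None: yaw=cur
    d=(yaw-cur+90)%180-90;a=np.radians(cur+d)
    ty=np.array([np.cos(a),np.sin(a),0]);tz=np.array([0,0,-1.]);G=np.stack([np.cross(ty,tz),ty,tz],1)
    rv=(r.inv()*R.from_matrix(G)).as_rotvec(degrees=True)
    print("clock",round(s["clock"],2),"pos",np.round(s["position"],4),"tooly",round(cur,1),"q6",round(s["qpos"][5],2),"w",round(s["width"],4),"F",np.round(s["contact_force"],1))
    print("  shift",np.round(M.T@(np.array([x,y,z])-s["position"])/.4,4),"turn",np.round(rv/30,4))
def hit(d,uv,z):
    T=d["world_to_cam"];c=-T[:3,:3].T@T[:3,3]
    v=T[:3,:3].T@np.array([(uv[0]-d["cx"])/d["fx"],(uv[1]-d["cy"])/d["fy"],1]);return c+v*(z-c[2])/v[2]
E
python3 - <<'E'
from h import *
for c in("scene","top"):
    d=manip.get_image(c);P=cloud(d);I=d["image"].astype(int)
    m=(np.hypot(P[...,0]-.59,P[...,1]-.042)<.04)&(P[...,2]>.1)
    red=m&(I[...,0]>I[...,1]*1.8)
    cap=m&~red&(P[...,2]>.1225)
    for n,k,z in(("cap",cap,.126),("lid+cap",red,.113)):
        v,u=np.nonzero(k);print(c,n,len(u),(u.mean().round(1),v.mean().round(1)),hit(d,(u.mean(),v.mean()),z).round(4))
plan(.59,.04,.23,18)
E
```

```text
scene cap 65 (np.float64(209.9), np.float64(208.0)) [0.591  0.0402 0.126 ]
scene lid+cap 260 (np.float64(209.2), np.float64(216.5)) [0.5833 0.0528 0.113 ]
top cap 40 (np.float64(215.9), np.float64(175.6)) [0.5903 0.0396 0.126 ]
top lid+cap 141 (np.float64(213.3), np.float64(177.8)) [0.585  0.0488 0.113 ]
clock 1.3 pos [ 0.1654 -0.5507  0.2313] tooly -73.3 q6 -0.12 w 0.0853 F [0.4 0.2 0.5]
  shift [ 1.4415 -1.109   0.0032] turn [ 2.0000e-04 -1.0000e-04  2.9573e+00]
```

Request:
{"op": "carry_out", "data": {"delta_pos": [[0.48,-0.37,0],[0.48,-0.37,0],[0.48,-0.37,0],[0.48,-0.37,0],[0.48,-0.37,0],[0.48,-0.37,0],[0.48,-0.37,0]], "turn": [[0,0,-1],[0,0,-1],[0,0,-1],[0,0,-1],[0,0,-1],[0,0,-1],[0,0,-1]], "claw": [-1,-1,-1,-1,-1,-1,-1]}}

```text
clock: 2.0
position: [0.3072, -0.3533, 0.2317]
ee_rot: [0.001, 0.918, 0.398, -0.0]
contact_force: [-0.1, -0.7, 0.0]
width: 0.0853
gripper_force: 0.0
```

```bash
python3 -c "
from h import *
plan(.5905,.04,.2,18)"
```

```text
clock 2.0 pos [ 0.3072 -0.3533  0.2317] tooly -43.1 q6 -0.25 w 0.0853 F [-0.1 -0.7  0. ]
  shift [ 1.2019 -0.1556  0.0779] turn [ 8.0000e-04  2.6000e-03 -2.0379e+00]
```

Request:
{"op": "carry_out", "data": {"delta_pos": [[0.6,-0.08,0],[0.6,-0.08,0],[0.6,-0.08,0],[0.6,-0.08,0],[0.6,-0.08,0],[0.6,-0.08,0],[0.6,-0.08,0]], "turn": [[0,0,-1],[0,0,-1],[0,0,-1],[0,0,-1],[0,0,-1],[0,0,-1],[0,0,-1]], "claw": [0,0,0,0,0,0,0]}}

```text
clock: 2.7
position: [0.4483, -0.1579, 0.2311]
ee_rot: [0.0, 0.784, 0.621, -0.001]
contact_force: [0.3, 0.1, 0.9]
width: 0.0426
gripper_force: 0.0
```

```bash
python3 -c "
from h import *
plan(.5905,.04,.2,18)"
```

```text
clock 2.7 pos [ 0.4483 -0.1579  0.2311] tooly -13.2 q6 -0.25 w 0.0426 F [0.3 0.1 0.9]
  shift [0.5632 0.2329 0.077 ] turn [-0.0013  0.0021 -1.0411]
```

Claw 0 gives a 42.6 mm opening, so the mapping is linear.

Request:
{"op": "carry_out", "data": {"delta_pos": [[0.563,0.233,0.077],[0.563,0.233,0.077],[0.563,0.233,0.077],[0.563,0.233,0.077],[0.563,0.233,0.077],[0.563,0.233,0.077],[0.563,0.233,0.077],[0.563,0.233,0.077]], "turn": [[0,0,-1],[0,0,-1],[0,0,-1],[0,0,-1],[0,0,-1],[0,0,-1],[0,0,-1],[0,0,-1]], "claw": [0,0,0,0,0,0,0,0]}}

```text
clock: 3.5
position: [0.5899, 0.0382, 0.2004]
ee_rot: [-0.0, 0.598, 0.802, -0.001]
contact_force: [-0.5, -0.2, 0.5]
width: 0.043
gripper_force: 0.0
```

```bash
python3 -c "
from h import *
plan(.5905,.04,.1215,18)"
```

```text
clock 3.5 pos [0.5899 0.0382 0.2004] tooly 16.6 q6 -0.34 w 0.043 F [-0.5 -0.2  0.5]
  shift [0.004  0.003  0.1973] turn [-0.0023  0.0016 -0.0477]
```

Request:
{"op": "carry_out", "data": {"delta_pos": [[0.004,0.003,0.08],[0.004,0.003,0.14],[0.004,0.003,0.17],[0.004,0.003,0.185],[0.004,0.003,0.196],[0.004,0.003,0.196]], "turn": [[0,0,-0.05],[0,0,-0.05],[0,0,-0.05],[0,0,-0.05],[0,0,-0.05],[0,0,-0.05]], "claw": [0,0,0,0,0,0], "force": 20}}

```text
clock: 4.1
position: [0.5914, 0.042, 0.1225]
ee_rot: [0.0, 0.587, 0.81, 0.0]
contact_force: [0.2, -0.2, 0.6]
width: 0.0431
gripper_force: 0.0
```

Request:
{"op": "carry_out", "data": {"delta_pos": [[0,0,0],[0,0,0],[0,0,0],[0,0,0],[0,0,0],[0,0,0]], "turn": [[0,0,0],[0,0,0],[0,0,0],[0,0,0],[0,0,0],[0,0,0]], "claw": [0.2,0.35,0.6,0.6,0.6,0.6]}}

```text
clock: 4.7
position: [0.5917, 0.0426, 0.1229]
ee_rot: [0.001, 0.586, 0.81, 0.0]
contact_force: [-0.9, -0.6, 5.3]
width: 0.0209
gripper_force: 19.8
```

```bash
python3 -c "
from h import *
d=manip.get_image('scene');cv2.imwrite('pics/g1.png',cv2.resize(d['image'][120:280,100:320,::-1],None,fx=3,fy=3))
plan(.4585,.2165,.007,18)"
```

```text
clock 4.75 pos [0.5916 0.0426 0.1229] tooly 18.2 q6 -0.36 w 0.0208 F [-0.5  0.6  5.2]
  shift [ 0.5172 -0.1805  0.2892] turn [0.0028 0.0012 0.0075]
```

View pics/g1.png

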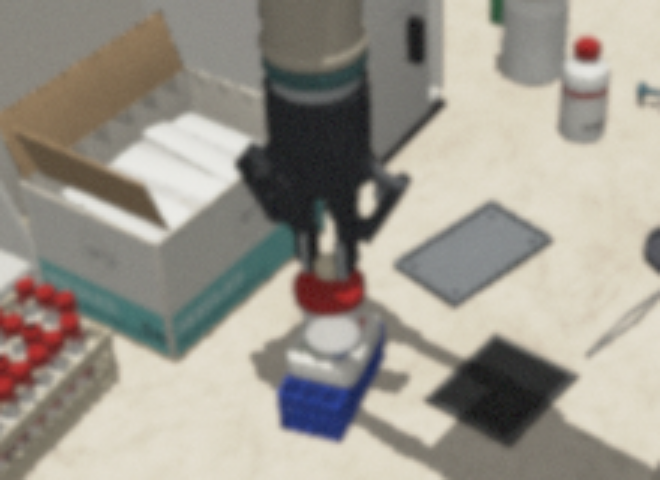

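Request:
{"op": "carry_out", "data": {"delta_pos": [[0,0,-0.02],[0,0,-0.06],[0,0,-0.15],[0.2,-0.07,-0.15],[0.4,-0.14,-0.15],[0.517,-0.18,-0.1],[0.517,-0.18,0],[0.517,-0.18,0.1],[0.517,-0.18,0.15],[0.517,-0.18,0.18],[0.517,-0.18,0.18],[0.517,-0.18,0.18]], "turn": [[0,0,0],[0,0,0],[0,0,0],[0,0,0],[0,0,0],[0,0,0],[0,0,0],[0,0,0],[0,0,0],[0,0,0],[0,0,0],[0,0,0]], "claw": [0.6,0.6,0.6,0.6,0.6,0.6,0.6,0.6,0.6,0.6,0.6,0.6]}}

```text
clock: 5.95
position: [0.4599, 0.2164, 0.0512]
ee_rot: [0.001, 0.587, 0.81, 0.001]
contact_force: [0.2, -1.1, -0.2]
width: 0.0207
gripper_force: 19.7
```

```bash
python3 -c "
from h import *
d=manip.get_image('scene')
plan(.4585,.2165,.007,18)
for c in ('scene','top'):
  manip.get_image(c)
  for q in('screw_cap','specimen_cup'): print(c,q,[(np.round(r['point'],3).tolist(),round(r['score'],2)) for r in manip.place_of(c,q)[:2]])
"
```

```text
clock 6.0 pos [0.4603 0.2164 0.0517] tooly 18.2 q6 -0.01 w 0.0206 F [0.7 0.2 0.4]
  shift [ 0.0016 -0.0047  0.1117] turn [0.0071 0.0005 0.0054]
scene screw_cap [([0.461, 0.212, 0.042], 0.41)]
scene specimen_cup []
top screw_cap []
top specimen_cup [([0.586, 0.048, 0.061], 0.81)]
```

Request:
{"op": "carry_out", "data": {"delta_pos": [[0,-0.004,0.04],[0,-0.004,0.07],[0,-0.004,0.09],[0,-0.004,0.1],[0,-0.004,0.105],[0,-0.004,0.105]], "turn": [[0,0,0],[0,0,0],[0,0,0],[0,0,0],[0,0,0],[0,0,0]], "claw": [0.6,0.6,0.6,0.6,0.6,0.6]}}

```text
clock: 6.9
position: [0.4568, 0.216, 0.0082]
ee_rot: [0.0, 0.586, 0.81, 0.0]
contact_force: [-0.3, -0.7, -0.5]
width: 0.0206
gripper_force: 19.7
```

Request:
{"op": "carry_out", "data": {"delta_pos": [[0,0,0.0025],[0,0,0.005],[0,0,0.005],[0,0,0.005]], "turn": [[0,0,0],[0,0,0],[0,0,0],[0,0,0]], "claw": [0.6,0.6,0.6,0.6]}}

```text
clock: 7.3
position: [0.457, 0.2161, 0.0077]
ee_rot: [0.001, 0.586, 0.81, 0.001]
contact_force: [-2.1, -0.7, 10.4]
width: 0.021
gripper_force: 20.5
```

Request:
{"op": "carry_out", "data": {"delta_pos": [[0,0,-0.0025],[0,0,-0.0025],[0,0,-0.0025],[0,0,-0.0025],[0,0,-0.0025],[0,0,-0.02],[0,0,-0.1],[0,0,-0.2],[0,0,-0.35],[0,0,-0.45],[0,0,-0.45],[0,0,-0.45]], "turn": [[0,0,0],[0,0,0],[0,0,0],[0,0,0],[0,0,0],[0,0,0],[0,0,0],[0,0,0],[0,0,0],[0,0,0],[0,0,0],[0,0,0]], "claw": [0.6,0.35,0.2,0,0,0,0,-0.3,-0.6,-0.8,-0.8,-0.8]}}

```text
clock: 8.5
position: [0.4571, 0.2162, 0.1877]
ee_rot: [0.001, 0.586, 0.81, 0.001]
contact_force: [-0.1, -0.6, -0.7]
width: 0.0766
gripper_force: 0.0
```

```bash
python3 - <<'E'
from h import *
ims=[]
for c in("scene","top"):
    d=manip.get_image(c);P=cloud(d);I=d["image"].astype(int)
    m=(np.hypot(P[...,0]-.59,P[...,1]-.046)<.045)&(P[...,2]>.095)&(I[...,0]>I[...,1]*1.8)
    v,u=np.nonzero(m);print(c,"lid",len(u),hit(d,(u.mean(),v.mean()),.1125).round(4))
    m=(np.hypot(P[...,0]-.459,P[...,1]-.217)<.03)&(I.sum(2)>300)&(P[...,2]>.006)
    v,u=np.nonzero(m);
    if len(u):print(c,"cap",len(u),hit(d,(u.mean(),v.mean()),.010).round(4))
    m=(np.hypot(P[...,0]-.445,P[...,1]+.272)<.045)&(I.sum(2)<330)
    v,u=np.nonzero(m);print(c,"dish",len(u),hit(d,(u.mean(),v.mean()),.006).round(4))
    ims+=[rect(d,.003,.459-.05,.217-.05,.459+.05,.217+.05,4),rect(d,.113,.54,-.005,.64,.095,4)]
    for q in("screw_cap","specimen_cup"):print(q,[(np.round(r['point'],3).tolist(),round(r['score'],2)) for r in manip.place_of(c,q)[:1]])
cv2.imwrite("pics/p1.png",cv2.resize(np.hstack(ims),(800,200)))
plan(.586,.049,.2,18)
E
```

```text
scene lid 0 [nan nan nan]
scene cap 622 [ 1.185 -0.541  0.01 ]
scene dish 382 [ 0.4431 -0.2697  0.006 ]
screw_cap [([0.456, 0.216, 0.003], 0.56)]
specimen_cup []
top lid 198 [0.5874 0.0462 0.1125]
top cap 554 [0.5069 0.3919 0.01  ]
top dish 374 [ 0.444  -0.2714  0.006 ]
screw_cap [([0.454, 0.212, -0.002], 0.4)]
specimen_cup [([0.587, 0.048, 0.06], 0.81)]
clock 8.8 pos [0.4557 0.2157 0.1845] tooly 18.2 q6 -0.01 w 0.0769 F [-0.3  0.3  0.3]
  shift [-0.4977  0.1791 -0.0393] turn [-0.0064  0.0002  0.0073]<stdin>:6: RuntimeWarning: Mean of empty slice.
  ret = ret.dtype.type(ret / rcount)
```

View pics/p1.png

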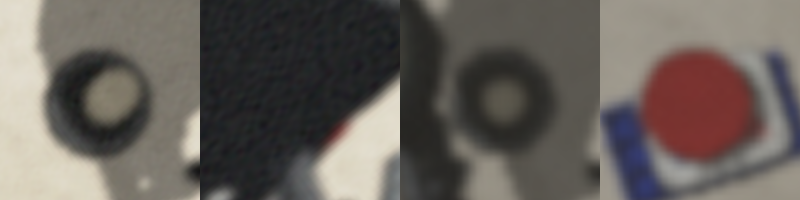

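Request:
{"op": "carry_out", "data": {"delta_pos": [[-0.498,0.181,-0.04],[-0.498,0.181,-0.04],[-0.498,0.181,-0.04],[-0.498,0.181,-0.04],[-0.498,0.181,-0.04],[-0.498,0.181,-0.04],[-0.498,0.181,-0.04],[-0.498,0.181,-0.04]], "turn": [[0,0,0],[0,0,0],[0,0,0],[0,0,0],[0,0,0],[0,0,0],[0,0,0],[0,0,0]], "claw": [-0.9,-0.9,-0.9,-0.9,-0.9,-0.9,-0.9,-0.9]}}

```text
clock: 9.6
position: [0.5862, 0.0509, 0.2016]
ee_rot: [-0.001, 0.586, 0.811, -0.0]
contact_force: [0.1, 0.6, -0.0]
width: 0.0809
gripper_force: 0.0
```

```bash
python3 -c "
from h import *
plan(.587,.047,.089,18)"
```

```text
clock 9.6 pos [0.5862 0.0509 0.2016] tooly 18.3 q6 -0.35 w 0.0809 F [ 0.1  0.6 -0. ]
  shift [-0.0102 -0.0006  0.2815] turn [-0.0031 -0.0023  0.0101]
```

Request:
{"op": "carry_out", "data": {"delta_pos": [[-0.008,-0.001,0.08],[-0.008,-0.001,0.15],[-0.008,-0.001,0.2],[-0.008,-0.001,0.24],[-0.008,-0.001,0.265],[-0.008,-0.001,0.281],[-0.008,-0.001,0.281],[-0.008,-0.001,0.281]], "turn": [[0,0,0],[0,0,0],[0,0,0],[0,0,0],[0,0,0],[0,0,0],[0,0,0],[0,0,0]], "claw": [-0.9,-0.9,-0.9,-0.9,-0.9,-0.9,-0.9,-0.9], "force": 30}}

```text
clock: 10.4
position: [0.5886, 0.0465, 0.0904]
ee_rot: [0.001, 0.586, 0.81, 0.0]
contact_force: [-0.4, 0.2, 0.8]
width: 0.0812
gripper_force: 0.0
```

```bash
python3 -c "
from h import *
plan(.587,.047,.089,18)"
```

```text
clock 10.4 pos [0.5886 0.0465 0.0904] tooly 18.2 q6 -0.36 w 0.0812 F [-0.4  0.2  0.8]
  shift [ 0.0024 -0.0034  0.0035] turn [0.0023 0.001  0.0081]
```

Request:
{"op": "carry_out", "data": {"delta_pos": [[0.001,-0.002,0.003],[0.001,-0.002,0.003],[0.001,-0.002,0.003],[0.001,-0.002,0.003],[0.001,-0.002,0.003],[0.001,-0.002,0.003],[0.001,-0.002,0.003],[0.001,-0.002,0.003],[0.001,-0.002,0.003]], "turn": [[0,0,0],[0,0,0],[0,0,0],[0,0,0],[0,0,0],[0,0,0],[0,0,0],[0,0,0],[0,0,0]], "claw": [-0.8,-0.7,-0.6,-0.5,-0.42,-0.35,-0.3,-0.25,-0.25]}}

```text
clock: 11.3
position: [0.5874, 0.0463, 0.0887]
ee_rot: [0.0, 0.586, 0.81, 0.0]
contact_force: [0.0, -0.3, 2.2]
width: 0.0554
gripper_force: 31.3
```

```bash
python3 -c "
from h import *
plan(.587,.047,.2,18)"
```

```text
clock 11.3 pos [0.5874 0.0463 0.0887] tooly 18.2 q6 -0.36 w 0.0554 F [ 0.  -0.3  2.2]
  shift [ 0.0019 -0.0004 -0.2781] turn [0.0004 0.0005 0.0073]
```

Request:
{"op": "carry_out", "data": {"delta_pos": [[0,0,-0.01],[0,0,-0.03],[0,0,-0.08],[0,0,-0.16],[0,0,-0.25],[0,0,-0.25],[0,0,-0.25]], "turn": [[0,0,0],[0,0,0],[0,0,0],[0,0,0],[0,0,0],[0,0,0],[0,0,0]], "claw": [-0.25,-0.25,-0.25,-0.25,-0.25,-0.25,-0.25]}}

```text
clock: 12.0
position: [0.5877, 0.0464, 0.1896]
ee_rot: [0.001, 0.586, 0.81, 0.001]
contact_force: [0.1, -0.2, -0.3]
width: 0.0556
gripper_force: 32.1
```

```bash
python3 - <<'E'
from h import *
ims=[]
for c in("scene","top"):
    d=manip.get_image(c)
    ims+=[rect(d,.059,.53,-.02,.65,.1,2.5),rect(d,.18,.53,-.02,.65,.1,2.5)]
cv2.imwrite("pics/t1.png",cv2.resize(np.hstack(ims),(800,200)))
plan(.444,-.2715,.19,18)
E
```

```text
clock 12.1 pos [0.5863 0.0464 0.1874] tooly 18.2 q6 -0.36 w 0.0559 F [ 0.2 -0.1 -0.2]
  shift [-0.6437 -0.5864 -0.0058] turn [-0.0044 -0.0015  0.0073]
```

View pics/t1.png

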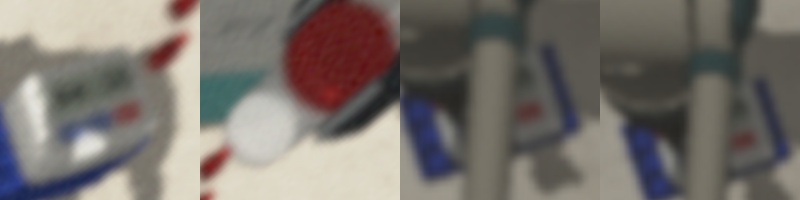

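Request:
{"op": "carry_out", "data": {"delta_pos": [[-0.644,-0.587,0],[-0.644,-0.587,0],[-0.644,-0.587,0],[-0.644,-0.587,0],[-0.644,-0.587,0],[-0.644,-0.587,0],[-0.644,-0.587,0],[-0.644,-0.587,0],[-0.644,-0.587,0],[-0.644,-0.587,0],[-0.644,-0.587,0]], "turn": [[0,0,0],[0,0,0],[0,0,0],[0,0,0],[0,0,0],[0,0,0],[0,0,0],[0,0,0],[0,0,0],[0,0,0],[0,0,0]], "claw": [-0.25,-0.25,-0.25,-0.25,-0.25,-0.25,-0.25,-0.25,-0.25,-0.25,-0.25]}}

```text
clock: 13.2
position: [0.4451, -0.2702, 0.188]
ee_rot: [-0.001, 0.585, 0.811, 0.0]
contact_force: [-0.5, -0.1, -0.8]
width: 0.0561
gripper_force: 32.3
```

```bash
python3 - <<'E'
from h import *
for c in("scene","top"):
    d=manip.get_image(c)
    print([(np.round(r['point'],3).tolist(),round(r['score'],2)) for r in manip.place_of(c,"specimen_cup")[:1]])
    d=manip.get_image(c);P=cloud(d);I=d["image"].astype(int)
    m=(np.hypot(P[...,0]-.59,P[...,1]-.046)<.07)
    t=m&(abs(P[...,2]-.059)<.005);b=m&(P[...,2]>.012)&(I[...,2]>I[...,0]*1.5)
    for n,k in(("timer",t),("blue",b)):
        v,u=np.nonzero(k)
        if len(u)<10: continue
        q=np.array([hit(d,(a,e),.059 if n=="timer" else P[e,a,2]) for a,e in zip(u,v)])[:,:2]
        bx=cv2.minAreaRect((q*1000).astype(np.float32));print(c,n,len(q),[np.round(x,1) for x in bx])
plan(.444,-.2715,.034,18)
E
```

```text
[([0.446, -0.27, 0.153], 0.78)]
scene timer 502 [array([585.2,  48.5]), array([58.5, 74.7]), np.float64(19.8)]
scene blue 379 [array([581.3,  59.2]), array([51. , 91.5]), np.float64(17.8)]
[([0.444, -0.269, 0.156], 0.44)]
top timer 308 [array([586.6,  42.2]), array([58.3, 71.4]), np.float64(18.6)]
top blue 15 [array([573.2,  88.3]), array([49. , 11.8]), np.float64(23.0)]
clock 13.5 pos [ 0.4451 -0.2711  0.1886] tooly 18.3 q6 -1.0 w 0.0555 F [-0.3 -0.   0. ]
  shift [ 1.000e-04 -3.000e-03  3.864e-01] turn [0.0001 0.0003 0.0096]
```

Request:
{"op": "carry_out", "data": {"delta_pos": [[0.001,-0.002,0.1],[0.001,-0.002,0.2],[0.001,-0.002,0.28],[0.001,-0.002,0.33],[0.001,-0.002,0.36],[0.001,-0.002,0.375],[0.001,-0.002,0.38],[0.001,-0.002,0.38]], "turn": [[0,0,0],[0,0,0],[0,0,0],[0,0,0],[0,0,0],[0,0,0],[0,0,0],[0,0,0]], "claw": [-0.25,-0.25,-0.25,-0.25,-0.25,-0.25,-0.25,-0.25]}}

```text
clock: 14.3
position: [0.4446, -0.2721, 0.0372]
ee_rot: [0.001, 0.586, 0.81, -0.0]
contact_force: [-0.4, -0.7, -1.5]
width: 0.0556
gripper_force: 32.3
```

Request:
{"op": "carry_out", "data": {"delta_pos": [[0,0,0.002],[0,0,0.005],[0,0,0.005]], "turn": [[0,0,0],[0,0,0],[0,0,0]], "claw": [-0.25,-0.25,-0.25]}}

```text
clock: 14.6
position: [0.4442, -0.2718, 0.0349]
ee_rot: [0.0, 0.586, 0.81, -0.0]
contact_force: [-0.0, -0.3, -0.7]
width: 0.0556
gripper_force: 32.3
```

Request:
{"op": "carry_out", "data": {"delta_pos": [[0,0,0.003],[0,0,0.005],[0,0,0.005]], "turn": [[0,0,0],[0,0,0],[0,0,0]], "claw": [-0.25,-0.25,-0.25]}}

```text
clock: 14.9
position: [0.4441, -0.2718, 0.0331]
ee_rot: [0.0, 0.586, 0.81, -0.0]
contact_force: [-0.5, 1.5, 4.0]
width: 0.0557
gripper_force: 32.6
```

Request:
{"op": "carry_out", "data": {"delta_pos": [[0,0,0],[0,0,0],[0,0,0],[0,0,0],[0,0,0],[0,0,0],[0,0,-0.03],[0,0,-0.1],[0,0,-0.2],[0,0,-0.3],[0,0,-0.4],[0,0,-0.4]], "turn": [[0,0,0],[0,0,0],[0,0,0],[0,0,0],[0,0,0],[0,0,0],[0,0,0],[0,0,0],[0,0,0],[0,0,0],[0,0,0],[0,0,0]], "claw": [-0.3,-0.4,-0.5,-0.6,-0.7,-0.8,-0.85,-0.85,-0.85,-0.85,-0.85,-0.85]}}

```text
clock: 16.1
position: [0.447, -0.274, 0.1994]
ee_rot: [0.007, 0.586, 0.81, -0.0]
contact_force: [0.2, -0.6, 0.7]
width: 0.0788
gripper_force: 0.0
```

```bash
python3 - <<'E'
from h import *
ims=[]
for c in("scene","top"):
    d=manip.get_image(c);I=d["image"].astype(int);P=cloud(d)
    print([(np.round(r['point'],3).tolist(),round(r['score'],2)) for r in manip.place_of(c,"specimen_cup")[:1]])
    ims+=[rect(d,.003,.39,-.33,.5,-.22,2),rect(d,.059,.535,-.005,.645,.105,2)]
    # timer top edges in rectified plan
    g=rect(d,.059,.53,-.02,.65,.11,4)
    m=(np.hypot(P[...,0]-.59,P[...,1]-.046)<.06)&(abs(P[...,2]-.059)<.005)
    v,u=np.nonzero(m);q=np.array([hit(d,(a,e),.059) for a,e in zip(u,v)])[:,:2]
    print(c,"timer",[np.round(x,1) for x in cv2.minAreaRect((q*1000).astype(np.float32))])
    # mat and tray outlines on the plan view
    for n,x,y,lo,hi,z in(("mat",.479,-.034,0,110,.003),("tray",.6,-.156,0,150,.01)):
        g=rect(d,z,x-.09,y-.09,x+.09,y+.09,4);gr=cv2.GaussianBlur(cv2.cvtColor(g,cv2.COLOR_BGR2GRAY),(5,5),0)
        th,b=cv2.threshold(gr,0,255,cv2.THRESH_BINARY_INV+cv2.THRESH_OTSU)
        k,l,st,ce=cv2.connectedComponentsWithStats(b);i=1+np.argmin(np.hypot(*(ce[1:]-360).T))
        r=cv2.minAreaRect(np.argwhere(l==i)[:,::-1].astype(np.float32))
        print(c,n,"x,y",round(x+.09-r[0][1]/4000,4),round(y+.09-r[0][0]/4000,4),"size",np.round(np.array(r[1])/4,1),"ang",round(r[2],1))
cv2.imwrite("pics/d1.png",cv2.resize(np.hstack(ims),(800,200)))
E
```

```text
[([0.445, -0.271, -0.002], 0.71)]
scene timer [array([585. ,  48.5]), array([58.4, 74.7]), np.float64(19.4)]
scene mat x,y 0.4779 -0.0318 size [99.7 85.3] ang 0.5
scene tray x,y 0.593 -0.1522 size [137.4  87.4] ang 8.3
[([0.444, -0.268, 0.001], 0.58)]
top timer [array([587.,  42.]), array([57.5, 71.5]), np.float64(19.0)]
top mat x,y 0.4796 -0.0346 size [99.9 85.4] ang 0.5
top tray x,y 0.5968 -0.1581 size [131.3  82.8] ang 8.5
```

View pics/d1.png

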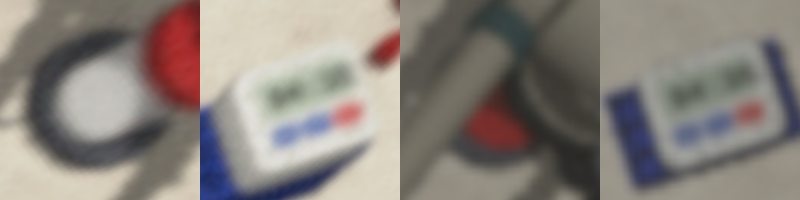

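```bash
python3 -c "
from h import *
plan(.587,.045,.15,19)"
```

```text
clock 16.3 pos [ 0.4431 -0.2709  0.1918] tooly 18.2 q6 -1.0 w 0.0788 F [-0.8  0.9 -0.1]
  shift [0.6376 0.5887 0.1048] turn [-0.002 -0.003 -0.026]
```

Request:
{"op": "carry_out", "data": {"delta_pos": [[0.638,0.589,0],[0.638,0.589,0],[0.638,0.589,0],[0.638,0.589,0],[0.638,0.589,0],[0.638,0.589,0],[0.638,0.589,0],[0.638,0.589,0.1],[0.638,0.589,0.1],[0.638,0.589,0.1],[0.638,0.589,0.1],[0.638,0.589,0.1]], "turn": [[0,0,-0.026],[0,0,-0.026],[0,0,-0.026],[0,0,-0.026],[0,0,-0.026],[0,0,-0.026],[0,0,-0.026],[0,0,-0.026],[0,0,-0.026],[0,0,-0.026],[0,0,-0.026],[0,0,-0.026]], "claw": [-0.85,-0.85,-0.85,-0.85,-0.85,-0.85,-0.85,-0.85,-0.85,-0.85,-0.85,-0.85], "force": 30}}

```text
clock: 17.5
position: [0.5886, 0.0434, 0.1538]
ee_rot: [0.001, 0.581, 0.814, 0.001]
contact_force: [-0.2, -0.3, -0.4]
width: 0.0788
gripper_force: 0.0
```

```bash
python3 -c "
from h import *
manip.get_image('top')
for q in('timer','vial_rack'): print([(np.round(r['point'],4).tolist(),round(r['score'],2)) for r in manip.place_of('top',q)[:1]])
plan(.587,.045,.042,19)"
```

```text
[([0.5883, 0.0498, -0.0003], 0.69)]
[]
clock 17.65 pos [0.5884 0.0437 0.1536] tooly 18.9 q6 -0.37 w 0.0794 F [-1.2 -0.4 -0.1]
  shift [ 0.0043 -0.0027  0.279 ] turn [ 0.0034  0.0015 -0.0023]
```

Request:
{"op": "carry_out", "data": {"delta_pos": [[0.002,-0.002,0.08],[0.002,-0.002,0.15],[0.002,-0.002,0.2],[0.002,-0.002,0.24],[0.002,-0.002,0.265],[0.002,-0.002,0.277],[0.002,-0.002,0.277],[0.002,-0.002,0.277]], "turn": [[0,0,0],[0,0,0],[0,0,0],[0,0,0],[0,0,0],[0,0,0],[0,0,0],[0,0,0]], "claw": [-0.85,-0.85,-0.85,-0.85,-0.85,-0.85,-0.85,-0.85]}}

```text
clock: 18.45
position: [0.5877, 0.0449, 0.0425]
ee_rot: [0.001, 0.581, 0.814, 0.0]
contact_force: [-0.1, 0.3, 0.5]
width: 0.0789
gripper_force: 0.0
```

Request:
{"op": "carry_out", "data": {"delta_pos": [[0,0,0],[0,0,0],[0,0,0],[0,0,0],[0,0,0],[0,0,0],[0,0,0],[0,0,0],[0,0,0]], "turn": [[0,0,0],[0,0,0],[0,0,0],[0,0,0],[0,0,0],[0,0,0],[0,0,0],[0,0,0],[0,0,0]], "claw": [-0.7,-0.6,-0.52,-0.47,-0.42,-0.38,-0.34,-0.3,-0.3]}}

```text
clock: 19.35
position: [0.5872, 0.045, 0.0421]
ee_rot: [0.0, 0.581, 0.814, 0.0]
contact_force: [0.5, 0.5, 3.6]
width: 0.057
gripper_force: 32.6
```

```bash
python3 -c "
from h import *
plan(.479,-.033,.12,-.5)"
```

```text
clock 19.35 pos [0.5872 0.045  0.0421] tooly 19.0 q6 -0.37 w 0.057 F [0.5 0.5 3.6]
  shift [-0.0963 -0.3192 -0.1951] turn [1.5e-03 4.0e-04 6.5e-01]
```

Request:
{"op": "carry_out", "data": {"delta_pos": [[0,0,-0.01],[0,0,-0.03],[0,0,-0.08],[0,0,-0.14],[0,0,-0.195],[0,0,-0.195],[-0.096,-0.319,-0.195],[-0.096,-0.319,-0.195],[-0.096,-0.319,-0.195],[-0.096,-0.319,-0.195],[-0.096,-0.319,-0.195],[-0.096,-0.319,-0.195]], "turn": [[0,0,0],[0,0,0],[0,0,0],[0,0,0],[0,0,0],[0,0,0],[0,0,0.25],[0,0,0.5],[0,0,0.65],[0,0,0.65],[0,0,0.65],[0,0,0.65]], "claw": [-0.3,-0.3,-0.3,-0.3,-0.3,-0.3,-0.3,-0.3,-0.3,-0.3,-0.3,-0.3]}}

```text
clock: 20.55
position: [0.4798, -0.0327, 0.1196]
ee_rot: [0.0, 0.71, 0.704, 0.0]
contact_force: [0.2, -0.0, -0.5]
width: 0.0572
gripper_force: 32.5
```

```bash
python3 - <<'E'
from h import *
for c in("scene","top"):
    d=manip.get_image(c)
    print(c,[(q,np.round(r['point'],3).tolist(),round(r['score'],2)) for q in("timer","vial_rack") for r in manip.place_of(c,q)[:1]])
    if c=="scene": cv2.imwrite("pics/t2.png",cv2.resize(d["image"][170:300,150:340,::-1],None,fx=3,fy=3))
plan(.479,-.033,.0045,-.5)
E
```

```text
scene [('timer', [0.481, -0.036, 0.118], 0.76), ('vial_rack', [0.587, 0.051, 0.001], 0.69)]
top [('vial_rack', [0.583, 0.049, -0.002], 0.52)]
clock 20.85 pos [ 0.4792 -0.0325  0.1195] tooly -0.4 q6 -0.2 w 0.0573 F [ 0.5  0.2 -0.7]
  shift [-0.0012 -0.0005  0.2875] turn [-0.0003 -0.      0.0018]
```

View pics/t2.png

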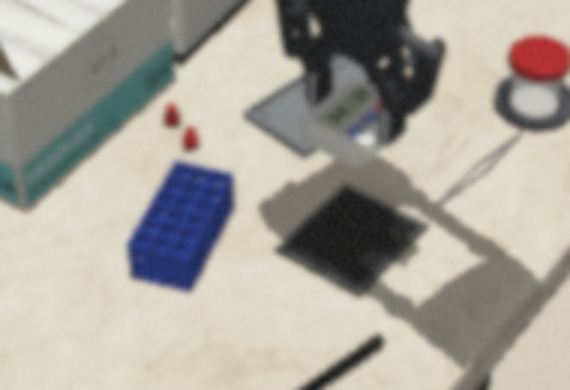

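Request:
{"op": "carry_out", "data": {"delta_pos": [[0,0,0.08],[0,0,0.15],[0,0,0.21],[0,0,0.25],[0,0,0.27],[0,0,0.281],[0,0,0.281],[0,0,0.281]], "turn": [[0,0,0],[0,0,0],[0,0,0],[0,0,0],[0,0,0],[0,0,0],[0,0,0],[0,0,0]], "claw": [-0.3,-0.3,-0.3,-0.3,-0.3,-0.3,-0.3,-0.3]}}

```text
clock: 21.65
position: [0.4795, -0.033, 0.0079]
ee_rot: [0.001, 0.71, 0.704, 0.0]
contact_force: [0.2, 0.3, -0.3]
width: 0.0574
gripper_force: 32.5
```

Request:
{"op": "carry_out", "data": {"delta_pos": [[0,0,0.002],[0,0,0.005],[0,0,0.005]], "turn": [[0,0,0],[0,0,0],[0,0,0]], "claw": [-0.3,-0.3,-0.3]}}

```text
clock: 21.95
position: [0.4789, -0.0329, 0.0056]
ee_rot: [0.0, 0.71, 0.704, 0.0]
contact_force: [-0.2, -0.0, -0.3]
width: 0.0571
gripper_force: 32.5
```

Request:
{"op": "carry_out", "data": {"delta_pos": [[0,0,0.003],[0,0,0.004],[0,0,0.004]], "turn": [[0,0,0],[0,0,0],[0,0,0]], "claw": [-0.3,-0.3,-0.3]}}

```text
clock: 22.25
position: [0.479, -0.033, 0.0044]
ee_rot: [0.0, 0.71, 0.704, 0.0]
contact_force: [-1.3, -0.1, 5.6]
width: 0.0573
gripper_force: 33.2
```

Contact with the mat; releasing gently and rising.

Request:
{"op": "carry_out", "data": {"delta_pos": [[0,0,0],[0,0,0],[0,0,0],[0,0,0],[0,0,0],[0,0,0],[0,0,-0.03],[0,0,-0.1],[0,0,-0.2],[0,0,-0.3],[0,0,-0.3],[0,0,-0.3]], "turn": [[0,0,0],[0,0,0],[0,0,0],[0,0,0],[0,0,0],[0,0,0],[0,0,0],[0,0,0],[0,0,0],[0,0,0],[0,0,0],[0,0,0]], "claw": [-0.4,-0.46,-0.54,-0.62,-0.7,-0.8,-0.8,-0.8,-0.8,-0.8,-0.8,-0.8]}}

```text
clock: 23.45
position: [0.4792, -0.033, 0.1245]
ee_rot: [0.001, 0.71, 0.704, 0.001]
contact_force: [-0.2, 1.0, -0.8]
width: 0.0766
gripper_force: 0.0
```

```bash
python3 - <<'E'
from h import *
for c in("scene","top"):
    d=manip.get_image(c);P=cloud(d);I=d["image"].astype(int)
    print(c,[(q,np.round(r['point'],3).tolist(),round(r['score'],2)) for q in("timer","vial_rack") for r in manip.place_of(c,q)[:1]])
    m=(np.hypot(P[...,0]-.587,P[...,1]-.048)<.075)&(I[...,2]>I[...,0]*1.4)&(P[...,2]>.012)
    b=m&(P[...,2]>.036);v,u=np.nonzero(b)
    if len(u)>9:
        q=np.array([hit(d,(a,e),.041) for a,e in zip(u,v)])[:,:2];print(" rack top",len(q),[np.round(x,1) for x in cv2.minAreaRect((q*1000).astype(np.float32))])
    g=rect(d,.041,.52,-.03,.66,.12,4)
    if c=="scene": ims=[g]
    else: ims.append(g)
ims.append(rect(manip.get_image("scene"),.021,.40,-.11,.54,.04,4))
cv2.imwrite("pics/rk.png",cv2.resize(np.hstack(ims),(800,250)))
plan(.587,.048,.12,18.5)
E
```

```text
scene [('timer', [0.482, -0.039, 0.002], 0.7), ('vial_rack', [0.588, 0.052, 0.0], 0.68)]
 rack top 377 [array([ 850. , -368.5]), array([  69.1, 1108.9]), np.float64(32.2)]
top [('vial_rack', [0.584, 0.049, 0.001], 0.8)]
 rack top 43 [array([592.8,  49.5]), array([34.2, 89.8]), np.float64(18.8)]
clock 23.8 pos [ 0.4781 -0.0328  0.1226] tooly -0.5 q6 -0.2 w 0.0772 F [1.1 0.5 0.2]
  shift [0.2043 0.2704 0.006 ] turn [-0.0042 -0.0015 -0.6334]
```

View pics/rk.png

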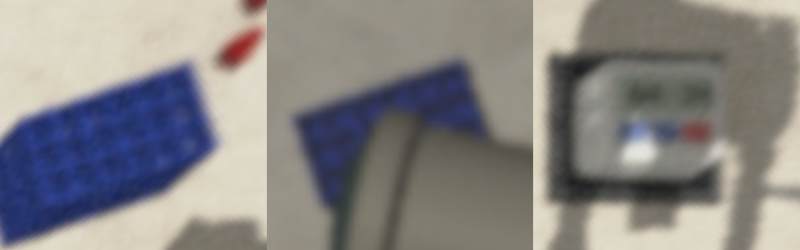

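Request:
{"op": "carry_out", "data": {"delta_pos": [[0.209,0.266,0],[0.209,0.266,0],[0.209,0.266,0],[0.209,0.266,0],[0.209,0.266,0],[0.209,0.266,0],[0.209,0.266,0],[0.209,0.266,0]], "turn": [[0,0,-0.2],[0,0,-0.4],[0,0,-0.62],[0,0,-0.62],[0,0,-0.62],[0,0,-0.62],[0,0,-0.62],[0,0,-0.62]], "claw": [-0.8,-0.8,-0.8,-0.8,-0.8,-0.8,-0.8,-0.8], "force": 35}}

```text
clock: 24.6
position: [0.5851, 0.0491, 0.1239]
ee_rot: [-0.0, 0.588, 0.809, -0.0]
contact_force: [0.4, 0.3, -0.1]
width: 0.0769
gripper_force: 0.0
```

```bash
python3 -c "
from h import *
plan(.585,.050,.015,18.2)"
```

```text
clock 24.6 pos [0.5851 0.0491 0.1239] tooly 18.0 q6 -0.35 w 0.0769 F [ 0.4  0.3 -0.1]
  shift [0.0023 0.0005 0.2722] turn [-0.0006  0.0002 -0.0058]
```

Request:
{"op": "carry_out", "data": {"delta_pos": [[0.002,0,0.08],[0.002,0,0.15],[0.002,0,0.2],[0.002,0,0.24],[0.002,0,0.26],[0.002,0,0.271],[0.002,0,0.271],[0.002,0,0.271]], "turn": [[0,0,-0.006],[0,0,-0.006],[0,0,-0.006],[0,0,-0.006],[0,0,-0.006],[0,0,-0.006],[0,0,-0.006],[0,0,-0.006]], "claw": [-0.8,-0.8,-0.8,-0.8,-0.8,-0.8,-0.8,-0.8]}}

```text
clock: 25.4
position: [0.5863, 0.0504, 0.0161]
ee_rot: [0.001, 0.586, 0.81, 0.0]
contact_force: [-0.1, -0.1, -0.5]
width: 0.0772
gripper_force: 0.0
```

Request:
{"op": "carry_out", "data": {"delta_pos": [[0,0,0],[0,0,0],[0,0,0],[0,0,0],[0,0,0],[0,0,0],[0,0,0],[0,0,0],[0,0,0],[0,0,0]], "turn": [[0,0,0],[0,0,0],[0,0,0],[0,0,0],[0,0,0],[0,0,0],[0,0,0],[0,0,0],[0,0,0],[0,0,0]], "claw": [-0.65,-0.53,-0.45,-0.38,-0.33,-0.28,-0.24,-0.2,-0.16,-0.16]}}

```text
clock: 26.4
position: [0.586, 0.0506, 0.0156]
ee_rot: [0.0, 0.586, 0.81, 0.0]
contact_force: [-0.2, 0.1, 3.1]
width: 0.051
gripper_force: 37.0
```

```bash
python3 -c "
from h import *
plan(.6,-.156,.1,-7.7)"
```

```text
clock 26.4 pos [0.586  0.0506 0.0156] tooly 18.3 q6 -0.35 w 0.051 F [-0.2  0.1  3.1]
  shift [-0.5014 -0.1286 -0.2109] turn [1.600e-03 2.000e-04 8.658e-01]
```

Request:
{"op": "carry_out", "data": {"delta_pos": [[0,0,-0.01],[0,0,-0.03],[0,0,-0.08],[0,0,-0.14],[0,0,-0.21],[-0.2,-0.05,-0.21],[-0.35,-0.09,-0.21],[-0.5,-0.128,-0.21],[-0.5,-0.128,-0.21],[-0.5,-0.128,-0.21],[-0.5,-0.128,-0.21],[-0.5,-0.128,-0.21]], "turn": [[0,0,0],[0,0,0],[0,0,0],[0,0,0],[0,0,0],[0,0,0.2],[0,0,0.4],[0,0,0.6],[0,0,0.866],[0,0,0.866],[0,0,0.866],[0,0,0.866]], "claw": [-0.16,-0.16,-0.16,-0.16,-0.16,-0.16,-0.16,-0.16,-0.16,-0.16,-0.16,-0.16]}}

```text
clock: 27.6
position: [0.5991, -0.1545, 0.0991]
ee_rot: [-0.001, 0.753, 0.658, -0.0]
contact_force: [-0.6, -0.1, -1.5]
width: 0.0511
gripper_force: 36.8
```

```bash
python3 - <<'E'
from h import *
ims=[]
for c in("scene","top"):
    d=manip.get_image(c)
    print(c,[(q,np.round(r['point'],3).tolist(),round(r['score'],2)) for q in("rack_tray","vial_rack") for r in manip.place_of(c,q)[:1]])
    ims+=[rect(d,.01,.52,-.24,.68,-.07,4),rect(d,.126,.52,-.24,.68,-.07,4)]
cv2.imwrite("pics/rt.png",cv2.resize(np.hstack(ims),(800,188)))
plan(.6,-.156,.02,-7.7)
E
```

```text
scene [('rack_tray', [0.601, -0.157, -0.005], 0.57), ('vial_rack', [0.601, -0.156, 0.085], 0.82)]
top [('rack_tray', [0.599, -0.154, -0.003], 0.6), ('vial_rack', [0.597, -0.155, 0.084], 0.64)]
clock 27.9 pos [ 0.5998 -0.1542  0.0994] tooly -7.6 q6 -0.23 w 0.0512 F [ 0.5  0.2 -1.1]
  shift [-0.0045  0.0012  0.1985] turn [-0.0002 -0.0001  0.0034]
```

View pics/rt.png

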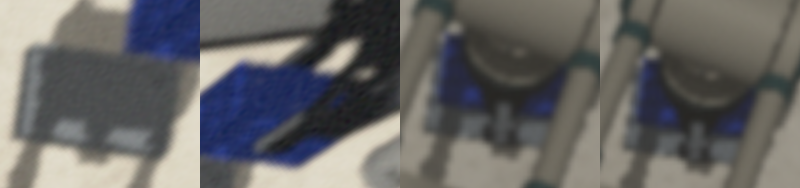

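Request:
{"op": "carry_out", "data": {"delta_pos": [[-0.003,0.001,0.06],[-0.003,0.001,0.11],[-0.003,0.001,0.15],[-0.003,0.001,0.175],[-0.003,0.001,0.19],[-0.003,0.001,0.195],[-0.003,0.001,0.195]], "turn": [[0,0,0],[0,0,0],[0,0,0],[0,0,0],[0,0,0],[0,0,0],[0,0,0]], "claw": [-0.16,-0.16,-0.16,-0.16,-0.16,-0.16,-0.16]}}

```text
clock: 28.6
position: [0.6003, -0.1567, 0.0216]
ee_rot: [0.0, 0.753, 0.658, 0.0]
contact_force: [-0.5, 0.1, -0.8]
width: 0.0508
gripper_force: 36.8
```

Request:
{"op": "carry_out", "data": {"delta_pos": [[0,0,0.002],[0,0,0.004],[0,0,0.004]], "turn": [[0,0,0],[0,0,0],[0,0,0]], "claw": [-0.16,-0.16,-0.16]}}

```text
clock: 28.9
position: [0.6002, -0.1568, 0.0201]
ee_rot: [0.0, 0.753, 0.658, 0.0]
contact_force: [0.4, 0.2, -0.9]
width: 0.0511
gripper_force: 36.8
```

Request:
{"op": "carry_out", "data": {"delta_pos": [[0,0,0.003],[0,0,0.005],[0,0,0.005]], "turn": [[0,0,0],[0,0,0],[0,0,0]], "claw": [-0.16,-0.16,-0.16]}}

```text
clock: 29.2
position: [0.6002, -0.1568, 0.0187]
ee_rot: [0.0, 0.753, 0.658, 0.0]
contact_force: [-0.8, 0.6, 4.6]
width: 0.0508
gripper_force: 37.4
```

Request:
{"op": "carry_out", "data": {"delta_pos": [[0,0,0],[0,0,0],[0,0,0],[0,0,0],[0,0,0],[0,0,-0.03],[0,0,-0.1],[0,0,-0.2],[0,0,-0.3],[0,0,-0.4],[0,0,-0.5],[0,0,-0.5]], "turn": [[0,0,0],[0,0,0],[0,0,0],[0,0,0],[0,0,0],[0,0,0],[0,0,0],[0,0,0],[0,0,0],[0,0,0],[0,0,0],[0,0,0]], "claw": [-0.24,-0.32,-0.4,-0.48,-0.55,-0.55,-0.6,-0.6,-0.6,-0.6,-0.6,-0.6]}}

```text
clock: 30.4
position: [0.6034, -0.1579, 0.2257]
ee_rot: [0.006, 0.753, 0.658, 0.003]
contact_force: [0.9, -0.5, 0.3]
width: 0.0686
gripper_force: 0.0
```

Request:
{"op": "carry_out", "data": {"delta_pos": [[0.5,-0.3,0],[0.5,-0.3,0],[0.5,-0.3,0],[0.5,-0.3,0],[0.5,-0.3,0],[0.5,-0.3,0],[0.5,-0.3,0],[0.5,-0.3,0],[0.5,-0.3,0]], "turn": [[0,0,0],[0,0,0],[0,0,0],[0,0,0],[0,0,0],[0,0,0],[0,0,0],[0,0,0],[0,0,0]], "claw": [-0.6,-0.6,-0.6,-0.6,-0.6,-0.6,-0.6,-0.6,-0.6]}}

```text
clock: 31.3
position: [0.5085, 0.0565, 0.2176]
ee_rot: [0.0, 0.753, 0.657, -0.0]
contact_force: [0.3, -0.6, -0.2]
width: 0.0683
gripper_force: 0.0
```

```bash
python3 - <<'E'
from h import *
D={c:manip.get_image(c) for c in("scene","top")}
for c in D:
    print(c,[(q,np.round(r['point'],3).tolist(),round(r['score'],2)) for q in("screw_cap","specimen_cup","timer","vial_rack","reagent_bottle","marker_pen") for r in manip.place_of(c,q)[:1]])
cv2.imwrite("pics/f1.png",cv2.resize(np.vstack([D["scene"]["image"][130:340,150:390,::-1],D["top"]["image"][140:250,140:380,::-1]]),None,fx=1.8,fy=1.8,interpolation=cv2.INTER_CUBIC))
print(manip.get_state()["position"])
E
```

```text
scene [('screw_cap', [0.46, 0.213, 0.001], 0.51), ('specimen_cup', [0.445, -0.272, -0.002], 0.84), ('timer', [0.48, -0.04, 0.003], 0.89), ('vial_rack', [0.601, -0.158, 0.003], 0.83), ('reagent_bottle', [0.628, -0.379, -0.001], 0.65), ('marker_pen', [0.409, 0.107, -0.005], 0.72)]
top [('screw_cap', [0.458, 0.218, 0.0], 0.52), ('specimen_cup', [0.437, -0.271, 0.004], 0.54), ('timer', [0.482, -0.036, 0.004], 0.83), ('vial_rack', [0.6, -0.157, 0.002], 0.78), ('reagent_bottle', [0.624, -0.381, 0.003], 0.48), ('marker_pen', [0.411, 0.109, -0.001], 0.66)]
[0.50789051 0.05762562 0.21769124]
```

View pics/f1.png

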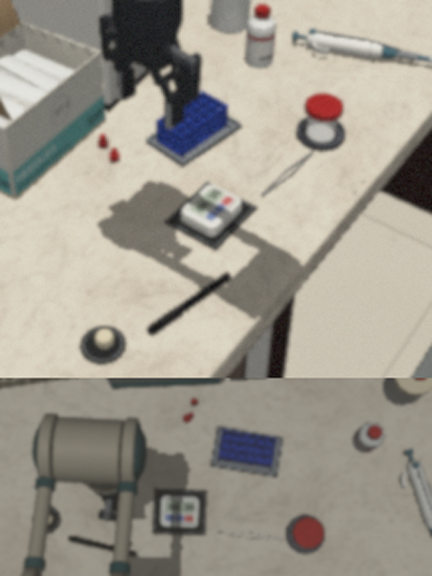

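The picture shows the cap on its pad (103,340), the cup upright in the dish (322,120), the timer square on the mat (212,212), and the rack flat in the tray (192,125). The bottle and pen have not moved.

```bash
python3 -c "
from rig import manip
print(manip.sign_off())"
```

```text
the job is handed in; nothing more can be done
None
```

The station is laid out as asked: cap on the pad, cup upright in the dish, timer squared up on the mat and rack flat in the tray, with the bottle and pen untouched, and the job was handed in at about 31 s; no verdict was returned.

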